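# Press a refill bottle into the labelling cradle

### The job

Take the longer of the two metal bottles off the wooden rack and lay it in the sloped labelling cradle, its flat base at the low end within about 5 mm of the metal end stop, cap towards the raised end, so that it lies fully down on both faces of the V. Then press it straight down into the V with the gripper, steadily and gently at about 15 N, so that both faces carry it, and finish while still holding it pressed: do not let go. Do not drop or ram it into the cradle, and leave everything else where it is.

Things in the scene. Friction and masses are not known exactly. Their poses are not given: they have to be found in the camera images.
- long_bottle: The longer refill bottle: metal cylinder 40 mm in diameter, body 116 mm long, then a neck 22 mm thick, 10 mm long, and a black cap 28 mm thick, 24 mm long; about 0.22 kg. Origin on the axis at the middle of the 116 mm body; x runs along the axis from flat base to cap. Starts lying level in either of the rack's two places, cap on the rack's +x side.
- short_bottle: The other bottle, to be left in the rack: same 40 mm diameter, neck and cap, but its body is only 90 mm long. Origin on the axis at the middle of its body, x towards the cap.
- rack: Fixed wooden rack, base 150 x 220 x 12 mm. Origin under its centre, z up. Two lying places along x, at y = -60 and +60 mm: V notches in two cross strips 18 mm wide at x = -33 and +33 mm, 48 mm free between them for fingers, down to the base. A lying bottle's axis is 62 mm above the table. Left or right of the robot, turned up to 0.3 rad.
- bed: The cradle's bed, sloped 12 degrees (0.21 rad). Origin: where the middle of the long bottle's body comes when seated with its base touching the end stop, 92 mm above the table. x: along the V, up the slope from the stop to the raised end; z: square to the V, up out of it. Seated means the bottle's axis lies on this x axis. The stop: a plate 40 mm wide, inner face at x = -58 mm, top at z = 5 mm.
- cradle: Fixed labelling cradle: a plywood foot 170 x 100 mm with the sloped bed on it, on the other side from the rack. Origin under its centre, 92 mm below the bed's origin; x level, away from the robot when not turned; turned up to 0.4 rad. Its V is two wooden blocks 26 mm long at bed x = -40 and +40 mm, with a 54 mm gap for fingers between them, open down to a board at bed z = -53 mm.
- face_left: The V's 45 degree face on the bed's +y side, on both of the cradle's V blocks; upper edges at z = -4 mm. Same origin and axes as the bed.
- face_right: The V's 45 degree face on the bed's -y side, on both of the cradle's V blocks; upper edges at z = -4 mm. Same origin and axes as the bed.
- candle_glass: Bystander: candle in a glass, 62 mm across, 80 mm high, standing between rack and cradle. Origin under its centre.
- label_roll: Bystander: roll of paper labels lying flat, 64 mm across, 30 mm high. Origin under its centre.
- gift_box: Bystander: cardboard box 80 x 80 x 60 mm, at the back. Origin under its centre.
- tin: Bystander: metal tin 66 mm across, 50 mm high, at the back. Origin under its centre.
- wood_stamp: Bystander: dark wooden block 70 x 35 x 45 mm, at the back. Origin under its centre.
- wax_cup: Bystander: white cup 76 mm across, 90 mm high, on the left side. Origin under its centre.
There are look-alikes about, which are no part of the job. What is shaped like the long_bottle but green, purple or red is not meant.

How it is judged:
By the outcome, as a careful person would: the job done as asked, in the order asked, and still so for the second after the job is handed in, while the arm keeps its last pose, push and grip.
It also fails if it takes over 54 s, if anything falls off the work surface, if the arm or the gripper's body presses on something with over 40 N, if the wrist force passes 120 N, or if a joint passes its speed limit or range.

### The arm

A 7-joint arm with a two-finger parallel gripper is mounted at the origin on the work surface. World frame = base frame: x ahead of the robot, y to its left, z up, the work surface at z = 0. Lengths are in m, angles in rad, forces in N, time in s.
With the tool pointing down it reaches from about 0.425 to 0.825 m from the base axis. Payload 3.6 kg.
Tool frame: the origin (TCP) lies at the very end of the fingers, on their centre line; the grasp point (between the pads) lies 19 mm behind it; z points along the fingers, y is the line along which they close (so a half turn about z gives the same grasp; the last joint's range is limited). The gripper opens to 93 mm and grips with 3 to 60 N. Pads are 15 mm wide; open, the fingers measure 128 mm over their backs; the gripper's body (75 mm by 188 mm) begins 65 mm behind the grasp point.
Start: joints at [-1.321, 0.615, -0.013, 1.423, 0.008, 1.103, -0.04], TCP at [0.177, 0.625, 0.219] pointing down, gripper open.
Joint ranges: [-3.12, 3.12], [-0.3, 2.06], [-1.34, 1.32], [0.26, 2.42], [-1.36, 4.5], [0.01, 1.98], [-2.84, 2.84]. Speed limits (rad/s): [2.79, 2.79, 3.14, 3.14, 3.14, 3.14, 3.14].

### API

Orientations are given as a rotation vector (axis times angle).
In Python, from workcell import get_obs, capture, calibration, finish_job, trace gives the robot as it stands. The module is installed in compiled form; this text tells all that it offers.
- The arm moves only by the shell command python3 -m handwheel 'ROWS' [FORCE]. ROWS is JSON, a list of rows, each a list of 3 entries, a list of its own where there are three numbers: the shift along the tool's x, y, z in m, then the turn, a rotation vector about the tool's x, y, z in degrees, then the opening, from 0 (shut) to 1 (fully open). In form: [[[tx, ty, tz], [wx, wy, wz], hand], ...]. A call has exactly 5 rows; each row shifts and turns the commanded pose from where the row before left it, along the tool's axes as they then stand; what a row does not reach is not made up. A row lasts 1/8 s, in which the tool goes at most 62.5 mm and 10.7 degrees, less where a joint would pass 70% of its speed; a pose out of reach is approached as far as the arm can. A call is refused whole if a number of a shift passes 0.0625 or a number of a turn 10.7, either way. A call with a gripper value outside its range is refused whole. The fingers move at their own pace and stop on an object; FORCE is the grip in N (left out, the last holds). Time passes only in rows, so rows that do not move let the fingers close, or fill a call up. It gives the time, the measured TCP pose, the force, the opening and the grip force at its end, in the units of the state.
- get_obs(): the state, without advancing time (a new reading comes with each control period).
- capture(name): name is "scene" or "top" or "wrist"; returns the picture (480x640x3 uint8, red, green, blue); there is no depth.
- calibration(name): a dict with "fx", "fy", "cx", "cy" (pixels), "T" (4x4, takes a point from camera to world coordinates); the wrist camera has in their place "hand_eye" (4x4, takes a point from camera to tool coordinates, whose origin is the TCP and whose axes are the flange's). Camera axes: x right, y down, z forward; pixel columns grow to the right and rows downward; lengths in m; the calibration is good to about 2 mm. A picture is of the moment at which its call begins: read the wrist's pose just before it. calibration takes no time and is no camera call.
- finish_job(): hands the job in; it is judged then, once.
Trained networks look in the newest picture that a camera, given by its name, has taken for a name from the list of things; names that differ only in an ending like _2 or _b are one class to them, and where a whole thing is asked for, a point or a joint stands for the part that bears it (a point fixed in the world has none). Each returns a list of dicts, best first, with "p" (0 to 1); they miss things now and then, are a little off and sometimes report something else, mostly with a low value. They report only what shows in the picture. A call takes as long as a camera call. They do not tell look-alikes from the thing itself.
- trace(camera, target): "pixels" (480x640 bool, what is visible of it) and "extent" ([left, top, width, height] in pixels, round what is visible of it).
The state is a dict: "t": time; "qpos": joint angles; "dq": joint speeds; "joint_efforts": joint torques, N m; "tcp_pos": TCP position; "orientation": TCP orientation; "contact_force": force on the tool from outside, world axes, zero at the start; "ft_torque": the same for the moment, N m; "opening": finger opening in m; "finger_force": force on a finger pad.
Only numpy, scipy, OpenCV 4.12 (cv2) and the standard library are available. Lean on these libraries where they do the work, as an engineer would, in place of code of your own. Each camera call takes 0.05 s, during which the arm holds its last target. There are 200 camera calls.

## Working session

There is one attempt and no reset: what is moved stays moved. The work goes in short steps, Python scripts to look and compute and a shell command to move; the robot and the scene stay as the last step left them, time stands still between calls to the robot, and variables do not carry over. Pictures are saved under pics/ and viewed, at most 10 in all, crops included, and the job is handed in when it is done.

```bash
mkdir -p pics; python3 - <<'E'
from workcell import *
import cv2,numpy as np
o=get_obs();print({k:np.round(v,3) for k,v in o.items()})
for n in("scene","top"):
    im=capture(n);cv2.imwrite(f"pics/{n}0.png",im[:,:,::-1])
    for t in("long_bottle","short_bottle","rack","cradle","bed","candle_glass","wax_cup","label_roll"):
        print(n,t,[(round(r["p"],2),r["extent"]) for r in trace(n,t)][:4])
    c=calibration(n);print({k:np.round(v,4).tolist() for k,v in c.items()})
print(calibration("wrist"))
E
```

```text
{'t': np.float64(0.0), 'qpos': array([-1.321,  0.616, -0.013,  1.425,  0.008,  1.103, -0.04 ]), 'dq': array([-0.001,  0.002,  0.002,  0.   ,  0.001, -0.001,  0.002]), 'joint_efforts': array([-0.0000e+00, -4.5893e+01,  2.0900e-01, -1.6575e+01, -6.1000e-02,
        2.0000e-02,  0.0000e+00]), 'tcp_pos': array([0.177, 0.625, 0.217]), 'orientation': array([-0.432, -3.111,  0.004]), 'contact_force': array([-0.139, -0.17 ,  0.709]), 'ft_torque': array([-0.036,  0.039,  0.002]), 'finger_force': np.float64(0.0), 'opening': np.float64(0.093)}
scene long_bottle [(0.97, [158.5, 190.5, 51.7, 29.5]), (0.84, [169.7, 158.6, 52.9, 16.3]), (0.56, [247.8, 174.1, 34.0, 34.0]), (0.55, [208.2, 193.1, 45.4, 45.4])]
scene short_bottle [(0.56, [250.5, 216.3, 34.8, 34.6])]
scene rack [(0.73, [202.8, 210.3, 101.5, 59.3]), (0.24, [208.9, 195.2, 44.9, 42.5])]
scene cradle [(0.6, [390.3, 255.6, 63.3, 75.3])]
scene bed [(0.93, [400.9, 257.6, 48.0, 56.5])]
scene candle_glass [(0.81, [318.0, 226.5, 21.5, 35.9])]
scene wax_cup [(0.6, [528.3, 292.6, 44.3, 49.6]), (0.2, [320.1, 226.9, 24.0, 39.9])]
scene label_roll [(0
[... 877 characters left out ...]
]), (0.55, [358.0, 216.7, 84.6, 57.5])]
{'fx': 485.8793, 'fy': 485.8793, 'cx': 318.9614, 'cy': 243.9659, 'T': [[0.0045, -0.9935, 0.1137, 0.4383], [-0.9998, -0.0021, 0.0215, -0.0268], [-0.0211, -0.1138, -0.9933, 1.311], [0.0, 0.0, 0.0, 1.0]]}
{'fx': 359.33335504167957, 'fy': 359.33335504167957, 'cx': 310.34496376140953, 'cy': 241.06641189913046, 'hand_eye': array([[-1.45356825e-04, -9.58959659e-01, -2.83542505e-01,
         7.88747804e-02],
       [ 9.99999271e-01, -4.79222016e-04,  1.10811556e-03,
         1.78468035e-03],
       [-1.19851793e-03, -2.83542137e-01,  9.58959029e-01,
        -1.65238544e-01],
       [ 0.00000000e+00,  0.00000000e+00,  0.00000000e+00,
         1.00000000e+00]])}
```

View pictures.

```bash
python3 - <<'E'
import cv2
im=cv2.imread("pics/top0.png");cv2.imwrite("pics/top0c.png",cv2.resize(im[140:360,170:570],(800,440),interpolation=cv2.INTER_CUBIC))
E
```

```text
(no output)
```

View pics/top0.png

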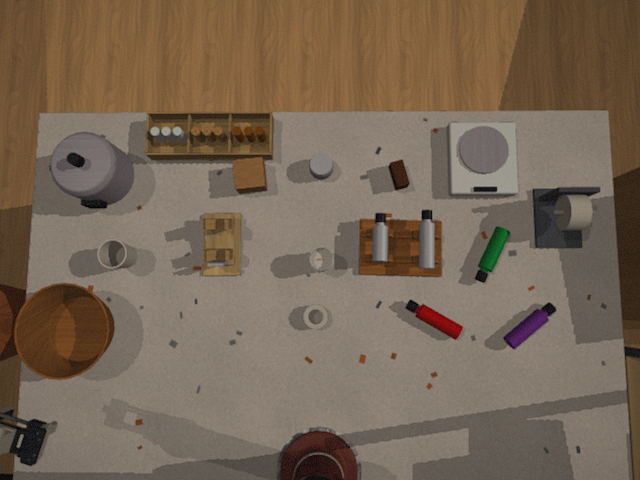

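View pics/top0c.png

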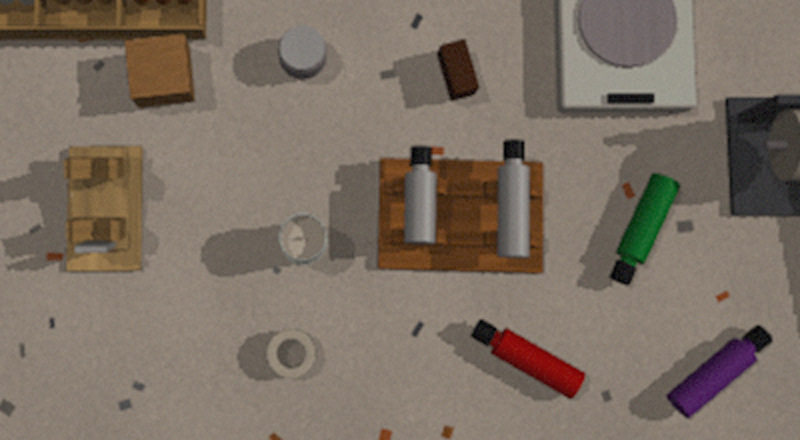

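Candidates: grey bottle right in the rack (427,240), grey bottle left in the rack (380,238), and the green (492,255), red (437,320) and purple (530,326) look-alikes lying on the table. The right one in the rack is grey and has the visibly longer body (about 46 px against 39 px), so it is the long_bottle; the enlarged crop confirms it. The cradle is at (222,244), with its metal stop at (215,264) on the near side.

```bash
cat > h.py <<'E'
from workcell import *
import numpy as np,cv2
from scipy.spatial.transform import Rotation as R
def cam(name,o=None):
    c=calibration(name);K=np.array([[c["fx"],0,c["cx"]],[0,c["fy"],c["cy"]],[0,0,1]])
    if "T" in c: T=np.array(c["T"])
    else:
        o=o or get_obs();A=np.eye(4);A[:3,:3]=R.from_rotvec(o["orientation"]).as_matrix();A[:3,3]=o["tcp_pos"];T=A@c["hand_eye"]
    return K,T
def toplane(px,KT,z):
    K,T=KT;px=np.atleast_2d(np.asarray(px,float))
    d=(np.c_[px,np.ones(len(px))]@np.linalg.inv(K).T)@T[:3,:3].T
    s=(z-T[2,3])/d[:,2];return T[:3,3]+d*s[:,None]
def proj(P,KT):
    K,T=KT;q=(np.atleast_2d(P)-T[:3,3])@T[:3,:3]@K.T;return q[:,:2]/q[:,2:]
def rect(mask):
    ys,xs=np.nonzero(mask);return cv2.minAreaRect(np.c_[xs,ys].astype(np.float32))
E
python3 - <<'E'
from h import *
im=capture("top");KT=cam("top")
for t,z in(("long_bottle",.062),("short_bottle",.062),("rack",.012),("cradle",.012),("bed",.08)):
    for r in trace("top",t)[:4]:
        b=cv2.boxPoints(rect(r["pixels"]));w=toplane(b,KT,z)[:,:2]
        e=[w[1]-w[0],w[2]-w[1]];l=[np.linalg.norm(v) for v in e];v=e[int(np.argmax(l))];a=np.arctan(v[1]/v[0])
        print(t,round(r["p"],2),np.round(np.array(r["extent"])),w.mean(0).round(3),np.round(l,3),"yaw(long side)",round(float(a),3))
o=get_obs();print(R.from_rotvec(o["orientation"]).as_matrix().round(3))
E
```

```text
long_bottle 0.91 [418. 211.  16.  60.] [ 0.597 -0.275] [0.039 0.153] yaw(long side) -0.022
long_bottle 0.9 [404. 299.  59.  42.] [ 0.394 -0.289] [0.04  0.153] yaw(long side) 1.052
long_bottle 0.78 [474. 226.  36.  59.] [ 0.557 -0.441] [0.152 0.04 ] yaw(long side) -0.452
long_bottle 0.73 [502. 302.  53.  46.] [ 0.379 -0.532] [0.154 0.042] yaw(long side) -0.891
short_bottle 0.86 [370. 210.  15.  51.] [ 0.603 -0.156] [0.039 0.13 ] yaw(long side) -0.011
short_bottle 0.22 [204. 217.  10.  43.] [0.595 0.286] [0.029 0.108] yaw(long side) 0.06
rack 0.62 [356. 217.  87.  57.] [ 0.58  -0.215] [0.15  0.221] yaw(long side) 1.548
cradle 0.86 [203. 212.  39.  61.] [0.59  0.266] [0.104 0.169] yaw(long side) 0.023
bed 0.96 [202. 217.  34.  50.] [0.592 0.259] [0.081 0.135] yaw(long side) 0.051
[[-0.962  0.272 -0.   ]
 [ 0.272  0.962 -0.   ]
 [ 0.    -0.    -1.   ]]
```

```bash
python3 -m handwheel '[[[-0.045,-0.024,-0.012],[0,0,0],1],[[-0.045,-0.024,-0.012],[0,0,0],1],[[-0.046,-0.024,-0.012],[0,0,0],1],[[-0.046,-0.025,-0.012],[0,0,0],1],[[-0.046,-0.025,-0.012],[0,0,0],1]]'
python3 -m handwheel '[[[-0.046,-0.024,0],[0,0,0],1],[[-0.046,-0.024,0],[0,0,0],1],[[-0.046,-0.025,0],[0,0,0],1],[[-0.045,-0.025,0],[0,0,0],1],[[-0.045,-0.024,0],[0,0,0],1]]'
python3 -m handwheel '[[[0,0,0.01],[0,0,-6],1],[[0,0,0.01],[0,0,-6],1],[[0,0,0.01],[0,0,-6],1],[[0,0,0],[0,0,0],1],[[0,0,0],[0,0,0],1]]'
python3 - <<'E'
from h import *
o=get_obs();im=capture("wrist");KT=cam("wrist",o);cv2.imwrite("pics/w1.png",im[:,:,::-1])
np.savez("w1.npz",K=KT[0],T=KT[1],im=im)
print(o["t"],o["tcp_pos"].round(4),R.from_rotvec(o["orientation"]).as_matrix().round(3),o["qpos"].round(2))
for t in("bed","cradle","face_left","face_right"):
    for r in trace("wrist",t)[:2]:
        print(t,round(r["p"],2),np.round(r["extent"]),np.round(cv2.boxPoints(rect(r["pixels"]))).tolist())
E
```

```text
t: 1.82
tcp_pos: [0.3643, 0.4447, 0.2792]
orientation: [0.432, 3.111, 0.001]
contact_force: [0.3, 0.9, 0.3]
opening: 0.0928
finger_force: 0.0
t: 2.45
tcp_pos: [0.5504, 0.2653, 0.2789]
orientation: [0.432, 3.112, 0.001]
contact_force: [0.4, 1.0, -0.0]
opening: 0.0931
finger_force: 0.0
t: 3.08
tcp_pos: [0.5496, 0.2666, 0.2491]
orientation: [-0.058, 3.14, 0.0]
contact_force: [0.9, -0.1, 0.7]
opening: 0.0931
finger_force: 0.0
3.075 [0.5496 0.2666 0.2491] [[-0.999 -0.037  0.001]
 [-0.037  0.999  0.   ]
 [-0.001  0.    -1.   ]] [-0.47  0.53 -0.03  1.5   0.02  1.11  1.11]
bed 0.79 [273. 193.  72. 124.] [[270.0, 316.0], [273.0, 191.0], [343.0, 193.0], [340.0, 317.0]]
face_left 0.7 [308. 207.  32. 112.] [[308.0, 316.0], [311.0, 209.0], [338.0, 209.0], [334.0, 317.0]]
face_right 0.72 [278. 206.  27. 107.] [[276.0, 315.0], [277.0, 207.0], [305.0, 207.0], [304.0, 315.0]]
```

View pics/w1.png

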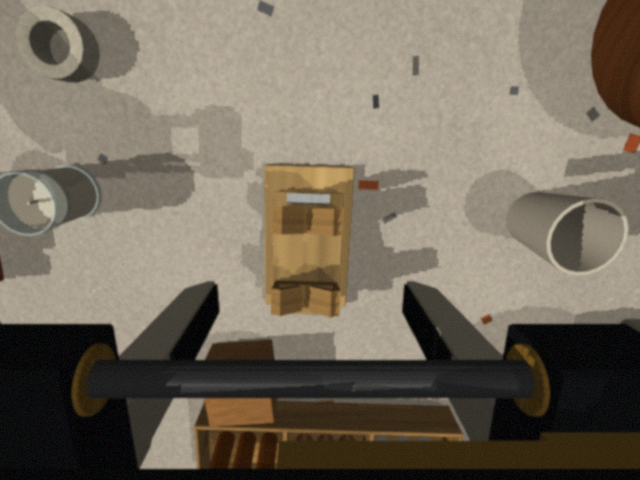

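```bash
python3 - <<'E'
import cv2
im=cv2.imread("pics/w1.png")[155:325,245:375];cv2.imwrite("pics/w1c.png",cv2.resize(im,None,fx=3.5,fy=3.5,interpolation=cv2.INTER_CUBIC))
E
```

```text
(no output)
```

View pics/w1c.png

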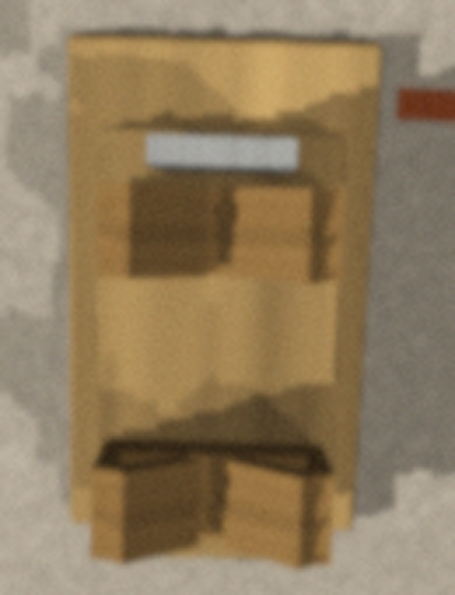

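The wrist picture shows the cradle at about (308,240). The stop plate is at (287–330, 193–204), the near block at rows 207–234 and the far block at rows 285–316. I'll fit the bed pose to these points.

```bash
python3 - <<'E'
from h import *
from scipy.optimize import least_squares
d=np.load("w1.npz");KT=(d["K"],d["T"])
pts=[((147,170),(-58,-20,5)),((299,168),(-58,20,5)),
((131,180),(-53,-24.3,-4)),((131,275),(-27,-24.3,-4)),((313,185),(-53,24.3,-4)),((313,280),(-27,24.3,-4)),
((125,560),(53,-24.3,-4)),((301,566),(53,24.3,-4)),((124,468),(27,-24.3,-4)),((306,465),(27,24.3,-4))]
px=np.array([p[0] for p in pts])/3.5+[245,155];b=np.array([p[1] for p in pts])/1000
def W(v):
    Rb=(R.from_euler("z",v[2])*R.from_euler("y",-12,degrees=True)).as_matrix();return b@Rb.T+[v[0],v[1],.092+(v[3] if len(v)>3 else 0)]
for x0 in([.59,.26,.03],[.59,.26,.03,0]):
    s=least_squares(lambda v:(proj(W(v),KT)-px).ravel(),x0,loss="soft_l1")
    print(s.x.round(4));print((proj(W(s.x),KT)-px).round(1).tolist())
f=toplane(np.array([(69,38),(380,43)])/3.5+[245,155],KT,.012);print(f.round(4))
E
```

```text
[0.5884 0.2671 0.0102]
[[0.2, -2.7], [-0.0, -1.0], [0.7, -0.0], [0.2, 0.1], [-0.3, -0.1], [-1.1, -0.1], [0.3, 0.6], [-0.2, 0.0], [1.1, 0.6], [-0.8, 2.6]]
[ 0.5889  0.2671  0.0104 -0.0015]
[[0.3, -2.4], [-0.2, -0.7], [0.8, 0.2], [0.3, 0.2], [-0.4, 0.0], [-1.2, -0.0], [0.4, 0.3], [-0.3, -0.3], [1.2, 0.4], [-0.9, 2.4]]
[[0.5061 0.2169 0.012 ]
 [0.504  0.3147 0.012 ]]
```

```bash
python3 -m handwheel '[[[0.002,-0.054,0],[0,0,0],1],[[0.002,-0.054,0],[0,0,0],1],[[0.002,-0.054,0],[0,0,0],1],[[0.002,-0.054,0],[0,0,0],1],[[0.002,-0.054,0],[0,0,0],1]]'
python3 -m handwheel '[[[0.002,-0.054,0],[0,0,0],1],[[0.002,-0.054,0],[0,0,0],1],[[0.002,-0.054,0],[0,0,0],1],[[0.002,-0.054,0],[0,0,0],1],[[0.002,-0.054,0],[0,0,3],1]]'
python3 -m handwheel '[[[0,0,0.01],[0,0,0],1],[[0,0,0.01],[0,0,0],1],[[0,0,0],[0,0,0],1],[[0,0,0],[0,0,0],1],[[0,0,0],[0,0,0],1]]'
python3 - <<'E'
from h import *
o=get_obs();im=capture("wrist");KT=cam("wrist",o);cv2.imwrite("pics/w2.png",im[:,:,::-1])
np.savez("w2.npz",K=KT[0],T=KT[1],im=im)
print(o["t"],o["tcp_pos"].round(4),R.from_rotvec(o["orientation"]).as_matrix().round(3),o["qpos"].round(2))
for t,z in(("long_bottle",.062),("short_bottle",.062),("rack",.012)):
    for r in trace("wrist",t)[:3]:
        bx=cv2.boxPoints(rect(r["pixels"]));w=toplane(bx,KT,z)[:,:2]
        e=[w[1]-w[0],w[2]-w[1]];l=[np.linalg.norm(v) for v in e];v=e[int(np.argmax(l))]
        print(t,round(r["p"],2),np.round(r["extent"]),np.round(bx).tolist(),w.mean(0).round(4),np.round(l,4),np.arctan(v[1]/v[0]).round(3))
E
```

```text
t: 3.95
tcp_pos: [0.5497, -0.0054, 0.2491]
orientation: [-0.06, 3.14, -0.0]
contact_force: [0.7, -0.6, 0.3]
opening: 0.0929
finger_force: 0.0
t: 4.58
tcp_pos: [0.5501, -0.2756, 0.2491]
orientation: [0.024, 3.141, -0.0]
contact_force: [1.0, 0.2, 0.9]
opening: 0.093
finger_force: 0.0
t: 5.2
tcp_pos: [0.5506, -0.2731, 0.2292]
orientation: [0.02, 3.141, -0.0]
contact_force: [0.2, -0.5, 0.4]
opening: 0.0934
finger_force: 0.0
5.2 [ 0.5506 -0.2731  0.2292] [[-1.     0.012  0.001]
 [ 0.012  1.    -0.   ]
 [-0.001 -0.    -1.   ]] [ 0.39  0.55  0.06  1.52 -0.04  1.07  2.01]
long_bottle 0.95 [287. 186.  43. 154.] [[286.0, 187.0], [328.0, 187.0], [328.0, 340.0], [286.0, 340.0]] [ 0.5989 -0.275 ] [0.0388 0.1606] 0.001
long_bottle 0.85 [197.   0. 159. 103.] [[190.0, 18.0], [214.0, -23.0], [365.0, 67.0], [340.0, 108.0]] [ 0.4   -0.295] [0.0366 0.1379] 1.07
long_bottle 0.82 [ 0.  2. 76. 79.] [[-0.0, 0.0], [75.0, 0.0], [75.0, 80.0], [0.0, 80.0]] [ 0.3952 -0.495 ] [0.0603 0.0603] 1.558
short_bottle 0.57 [406. 205.  51.  90.] [[404.0, 290.0], [413.0, 201.0], [457.0, 206.0], [448.0, 295.0]] [ 0.5811 -0.1548] [0.0909 0.0419] -0.041
rack 0.92 [261. 162. 204. 136.] [[259.0, 296.0], [261.0, 165.0], [467.0, 168.0], [465.0, 299.0]] [ 0.5797 -0.2129] [0.1497 0.2156] 1.545
```

View pics/w2.png

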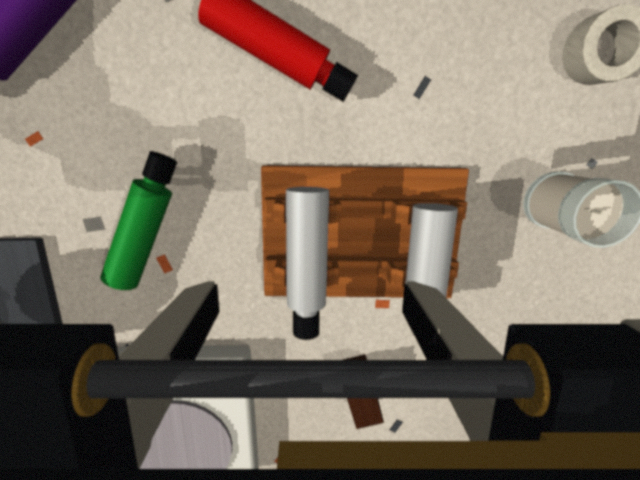

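The picture shows the long bottle from its base at (307,187) to its cap at (306,338), with the free gap of the rack under its middle at about row 230. The fingers straddle it well. I'll go down onto the body's middle at (0.580, −0.275).

```bash
python3 -m handwheel '[[[-0.0295,-0.002,0.02],[0,0,0.5],1],[[0,0,0.03],[0,0,0],1],[[0,0,0.03],[0,0,0],1],[[0,0,0.03],[0,0,0],1],[[0,0,0.02],[0,0,0],1]]'
python3 -m handwheel '[[[0,0,0.016],[0,0,0],1],[[0,0,0.016],[0,0,0],1],[[0,0,0.014],[0,0,0],1],[[0,0,0.01],[0,0,0],1],[[0,0,0],[0,0,0],1]]'
python3 - <<'E'
from h import *
o=get_obs();im=capture("wrist");KT=cam("wrist",o);cv2.imwrite("pics/w3.png",im[:,:,::-1])
print(o["t"],o["tcp_pos"].round(4),R.from_rotvec(o["orientation"]).as_matrix().round(3),o["contact_force"])
E
```

```text
t: 6.02
tcp_pos: [0.579, -0.2761, 0.0971]
orientation: [-0.036, -3.14, -0.001]
contact_force: [-0.6, 1.1, 0.4]
opening: 0.0932
finger_force: 0.0
t: 6.65
tcp_pos: [0.5791, -0.2761, 0.0419]
orientation: [-0.036, -3.14, -0.001]
contact_force: [0.3, 0.6, -0.0]
opening: 0.093
finger_force: 0.0
6.65 [ 0.5791 -0.2761  0.0419] [[-1.     0.023 -0.001]
 [ 0.023  1.     0.001]
 [ 0.001  0.001 -1.   ]] [ 0.26861187  0.58186314 -0.03955   ]
```

View pics/w3.png

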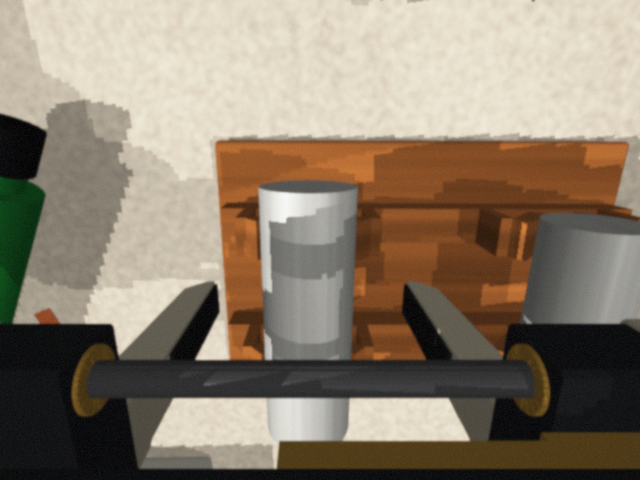

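The base rim is at rows 181–193, centred on column 308 between the fingers. That puts the base about 59 mm from the tool centre, so the grasp is on the body's middle. Closing now.

```bash
python3 -m handwheel '[[[0,0,0],[0,0,0],0.6],[[0,0,0],[0,0,0],0.5],[[0,0,0],[0,0,0],0.3],[[0,0,0],[0,0,0],0],[[0,0,0],[0,0,0],0]]' 40
python3 -m handwheel '[[[0,0,0],[0,0,0],0],[[0,0,-0.01],[0,0,0],0],[[0,0,-0.02],[0,0,0],0],[[0,0,-0.04],[0,0,0],0],[[0,0,-0.05],[0,0,0],0]]'
```

```text
t: 7.32
tcp_pos: [0.5795, -0.2763, 0.0427]
orientation: [-0.036, -3.141, 0.0]
contact_force: [0.4, -0.9, -0.2]
opening: 0.0476
finger_force: 0.0
t: 7.95
tcp_pos: [0.5784, -0.2753, 0.1628]
orientation: [-0.035, -3.138, -0.003]
contact_force: [-0.0, -0.8, -3.1]
opening: 0.039
finger_force: 40.0
```

```bash
python3 -m handwheel '[[[0,0.03,-0.03],[0,0,0],0],[[0,0.046,-0.025],[0,0,0],0],[[0,0.054,-0.02],[0,0,0],0],[[0,0.056,-0.01],[0,0,0],0],[[0,0.056,0],[0,0,0],0]]'
python3 -m handwheel '[[[0.001,0.06,0],[0,0,0],0],[[0.001,0.06,0],[0,0,0],0],[[0.001,0.06,0],[0,0,0],0],[[0,0.06,0],[0,0,0],0],[[0,0.04,0],[0,0,0],0]]'
python3 -m handwheel '[[[0,0.02,0],[0,0,0],0],[[0,0,0],[0,-6,0],0],[[0,0,0],[0,-6,0],0],[[0,0,0],[0,0,-2],0],[[0,0,0],[0,0,0],0]]'
python3 - <<'E'
from h import *
o=get_obs();im=capture("wrist");KT=cam("wrist",o);cv2.imwrite("pics/w4.png",im[:,:,::-1])
np.savez("w4.npz",K=KT[0],T=KT[1],im=im)
M=R.from_rotvec(o["orientation"]).as_matrix()
print(o["t"],o["tcp_pos"].round(4),M.round(3),o["contact_force"],o["qpos"].round(2),o["finger_force"])
for r in trace("wrist","long_bottle")[:2]:print(r["p"],r["extent"],cv2.boxPoints(rect(r["pixels"])).round().tolist())
E
```

```text
t: 8.57
tcp_pos: [0.585, -0.0323, 0.2491]
orientation: [0.036, 3.139, 0.001]
contact_force: [0.4, 0.3, -2.2]
opening: 0.0388
finger_force: 40.0
t: 9.2
tcp_pos: [0.5866, 0.25, 0.2475]
orientation: [-0.029, -3.139, -0.003]
contact_force: [-0.0, -0.9, -2.5]
opening: 0.0393
finger_force: 40.0
t: 9.82
tcp_pos: [0.5897, 0.2643, 0.2481]
orientation: [-0.016, 2.932, -0.01]
contact_force: [0.3, 0.1, -2.7]
opening: 0.0391
finger_force: 40.0
9.825 [0.5897 0.2643 0.2481] [[-0.978 -0.01   0.208]
 [-0.011  1.    -0.006]
 [-0.208 -0.008 -0.978]] [ 0.30927818  0.14468942 -2.7315505 ] [-0.55  0.5   0.07  1.58  0.09  0.88  1.04] 39.998356103897095
0.94 [262.7, 179.0, 99.1, 262.0] [[261.0, 179.0], [361.0, 179.0], [361.0, 441.0], [261.0, 441.0]]
0.57 [73.3, 286.9, 67.8, 57.6] [[65.0, 307.0], [128.0, 281.0], [144.0, 319.0], [81.0, 345.0]]
```

View pics/w4.png

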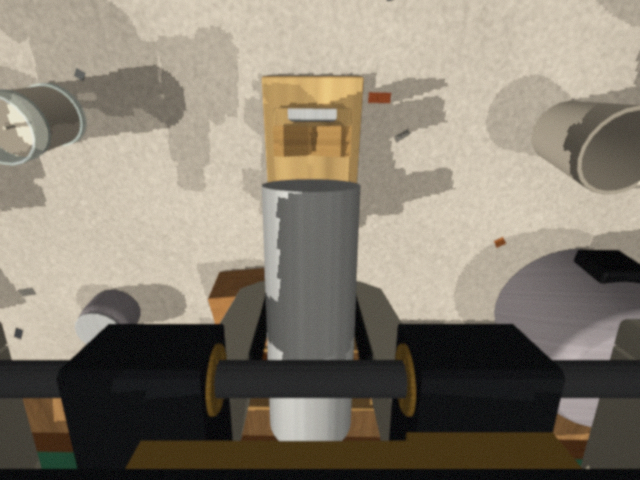

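The picture shows the bottle held as before, with its base at rows 179–192, column 311, and no pitch in the hand. The stop is ahead at (288–337, 109–121). Next I'll work out the approach to the bed.

```bash
cat > d.py <<'E'
from h import *
BED=np.array([.5885,.267,.092]);YAW=.013
RB=(R.from_euler("z",YAW)*R.from_euler("y",-12,degrees=True)).as_matrix()
RT=RB@np.diag([-1,1,-1])
def where(o):
    M=R.from_rotvec(o["orientation"]).as_matrix();p=o["tcp_pos"]+M@[.001,0,-.019]
    b=RB.T@(p-BED);turn=R.from_matrix(M.T@RT).as_rotvec(degrees=True)
    print("t",round(float(o["t"]),2),"bottle in bed mm",(b*1000).round(1),"turn tool deg",turn.round(2),"force bed",(RB.T@o["contact_force"]).round(1))
    return b
E
python3 - <<'E'
from d import *
where(get_obs())
d=np.load("w4.npz");KT=(d["K"],d["T"])
print("stop pred px",proj(BED+np.array([[-.058,-.02,.005],[-.058,.02,.005]])@RB.T,KT).round(1))
s=d["im"][100:130,270:350].astype(int);g=(s.min(2)>130)&(np.ptp(s,axis=2)<40);ys,xs=np.nonzero(g);print(xs.min()+270,xs.max()+270,ys.min()+100,ys.max()+100,xs.mean()+270)
E
```

```text
t 9.93 bottle in bed mm [ 33.   -2.3 171.1] turn tool deg [-0.47 -0.   -0.13] force bed [-0.2 -0.  -2.4]
stop pred px [[288.3 118.3]
 [336.8 118.1]]
288 336 108 119 312.12523719165085
```

```bash
python3 -m handwheel '[[[0.01,0.0023,0.025],[-0.5,0,0],0],[[0.01,0,0.03],[0,0,0],0],[[0.01,0,0.03],[0,0,0],0],[[0,0,0.025],[0,0,0],0],[[0,0,0.01],[0,0,0],0]]'
python3 -m handwheel '[[[0,0,0.01],[0,0,0],0],[[0,0,0.008],[0,0,0],0],[[0,0,0.003],[0,0,0],0],[[0,0,0],[0,0,0],0],[[0,0,0],[0,0,0],0]]'
python3 - <<'E'
from d import *
o=get_obs();im=capture("wrist");cv2.imwrite("pics/w5.png",im[:,:,::-1]);where(o)
KT=cam("wrist",o)
print("stop pred px",proj(BED+np.array([[-.058,-.02,.005],[-.058,.02,.005]])@RB.T,KT).round(1))
E
```

```text
t: 10.55
tcp_pos: [0.5848, 0.2668, 0.1222]
orientation: [-0.017, 2.935, 0.001]
contact_force: [-0.8, 0.5, -1.9]
opening: 0.0388
finger_force: 40.0
t: 11.18
tcp_pos: [0.589, 0.2681, 0.104]
orientation: [-0.019, 2.931, 0.005]
contact_force: [-0.7, 0.5, -3.2]
opening: 0.0395
finger_force: 40.0
t 11.18 bottle in bed mm [ 1.9  1.1 30.7] turn tool deg [0.1  0.04 0.01] force bed [-1.3  0.5 -2.9]
stop pred px [[261.6 173.6]
 [346.3 173.5]]
```

View pics/w5.png

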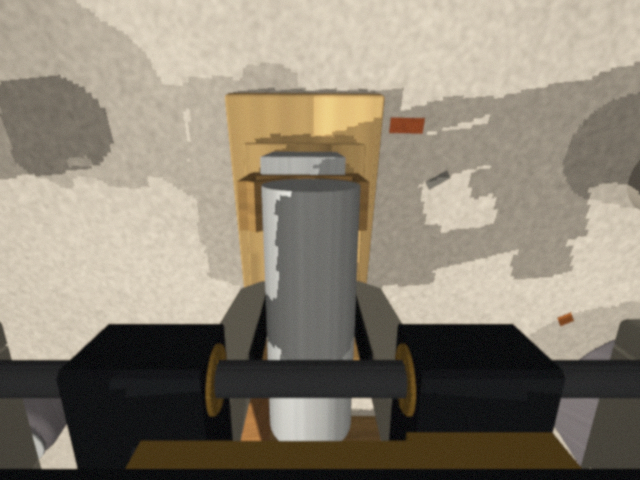

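The stop is at (262–345, 153–~175), just ahead of the base rim at rows 179–190, and the bottle is centred laterally on it. I'll read the inner edge numerically.

```bash
python3 - <<'E'
import cv2
im=cv2.imread("pics/w5.png")
for y in range(150,196): print(y,im[y,300:310].mean(0).round().astype(int)[::-1], im[y,264:267].mean(0).round().astype(int)[::-1],im[y,340:345].mean(0).round().astype(int)[::-1])
E
```

```text
150 [125 102  66] [191 157  99] [144 117  74]
151 [112  95  70] [193 158 102] [144 116  74]
152 [93 85 73] [188 154  99] [142 115  73]
153 [80 79 74] [176 145  95] [139 113  73]
154 [79 79 76] [148 125  90] [130 108  74]
155 [88 88 85] [121 110  92] [115 100  76]
156 [113 113 109] [126 124 117] [107  99  85]
157 [146 146 141] [149 150 144] [110 106 100]
158 [167 166 162] [167 165 161] [120 117 112]
159 [172 172 168] [172 171 166] [123 123 118]
160 [173 174 169] [171 171 166] [123 122 117]
161 [174 173 168] [171 169 164] [123 122 116]
162 [173 173 168] [171 170 166] [122 122 116]
163 [174 174 168] [172 172 167] [123 121 116]
164 [172 172 168] [171 170 164] [120 120 115]
165 [174 174 168] [171 169 164] [121 119 114]
166 [173 173 168] [173 172 165] [121 119 115]
167 [173 172 168] [170 169 165] [121 120 115]
168 [173 173 167] [171 170 165] [120 118 113]
169 [173 172 166] [171 170 165] [121 121 115]
170 [173 173 168] [171 169 165] [120 118 114]
171 [173 172 168] [169 170 163] [121 120 115]
172 [169 169 163] [165 165 159] [119 117 111]
173 [156 153 145] [152 149 141] [112 109 103]
174 [126
[... 189 characters left out ...]
71 41] [106  80  49]
179 [88 80 68] [86 66 39] [96 76 51]
180 [81 79 75] [83 62 39] [84 73 60]
181 [78 78 75] [85 66 45] [78 74 70]
182 [80 79 77] [82 68 52] [80 80 76]
183 [79 79 76] [80 74 65] [79 79 76]
184 [78 78 76] [77 74 72] [79 80 77]
185 [78 78 75] [80 77 75] [77 77 75]
186 [79 78 76] [89 88 87] [78 78 76]
187 [78 78 76] [119 118 113] [78 78 76]
188 [78 79 76] [153 150 145] [78 78 76]
189 [79 78 76] [168 167 161] [81 81 78]
190 [82 81 78] [173 173 166] [90 90 87]
191 [92 92 89] [176 175 169] [98 99 95]
192 [102 103  99] [176 175 168] [101 102  97]
193 [112 111 108] [175 175 169] [104 104 100]
194 [114 114 111] [176 177 170] [102 102  98]
195 [115 115 111] [175 174 167] [103 102 100]
```

```bash
python3 -m handwheel '[[[-0.0015,-0.003,0],[0,0,0],0],[[0,0,0.005],[0,0,0],0],[[0,0,0.007],[0,0,0],0],[[0,0,0.007],[0,0,0],0],[[0,0,0.004],[0,0,0],0]]'
python3 - <<'E'
from d import *
o=get_obs();im=capture("wrist");cv2.imwrite("pics/w6.png",im[:,:,::-1]);where(o)
cv2.imwrite("pics/w6c.png",cv2.resize(im[120:260,220:400,::-1],None,fx=4,fy=4,interpolation=cv2.INTER_CUBIC))
E
```

```text
t: 11.85
tcp_pos: [0.5948, 0.2649, 0.0803]
orientation: [-0.019, 2.933, 0.003]
contact_force: [0.5, -0.0, -3.5]
opening: 0.039
finger_force: 40.0
t 11.85 bottle in bed mm [ 2.7 -2.2  6.3] turn tool deg [ 0.04 -0.07  0.01] force bed [-0.2 -0.  -3.5]
```

View pics/w6c.png

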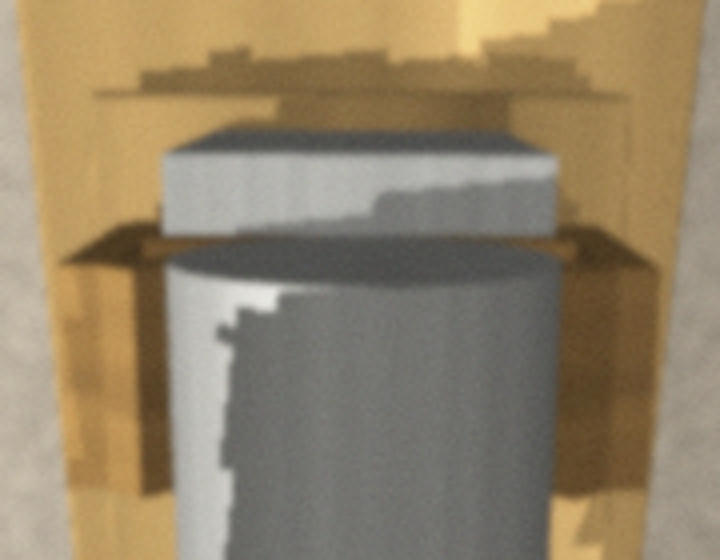

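The crop shows the bottle centred on the stop within about 0.3 mm (columns 163–556 against 165–560), with a small gap of about 2 mm between base and stop. Lowering gently.

```bash
python3 -m handwheel '[[[0,0,0.001],[0,0,0],0],[[0,0,0.001],[0,0,0],0],[[0,0,0.001],[0,0,0],0],[[0,0,0.0005],[0,0,0],0],[[0,0,0.0],[0,0,0],0]]'
python3 -c "
from d import *
where(get_obs())"
python3 -m handwheel '[[[0,0,0.0005],[0,0,0],0],[[0,0,0.0005],[0,0,0],0],[[0,0,0.0005],[0,0,0],0],[[0,0,0],[0,0,0],0],[[0,0,0],[0,0,0],0]]'
python3 -c "
from d import *
where(get_obs())"
```

```text
t: 12.52
tcp_pos: [0.5957, 0.265, 0.0779]
orientation: [-0.019, 2.932, 0.004]
contact_force: [-0.1, 0.2, -2.2]
opening: 0.0396
finger_force: 40.0
t 12.53 bottle in bed mm [ 3.1 -2.1  3.7] turn tool deg [ 0.08 -0.01  0.  ] force bed [-0.5  0.2 -2.2]
t: 13.15
tcp_pos: [0.5961, 0.265, 0.0764]
orientation: [-0.019, 2.932, 0.004]
contact_force: [-0.2, -0.3, -2.6]
opening: 0.0393
finger_force: 40.0
t 13.15 bottle in bed mm [ 3.1 -2.1  2.2] turn tool deg [ 0.07 -0.01  0.  ] force bed [-0.8 -0.3 -2.5]
```

```bash
python3 -m handwheel '[[[0,0,0.0005],[0,0,0],0],[[0,0,0],[0,0,0],0],[[0,0,0.0005],[0,0,0],0],[[0,0,0],[0,0,0],0],[[0,0,0],[0,0,0],0]]'
python3 -c "
from d import *
where(get_obs())"
python3 -m handwheel '[[[0,0,0.0005],[0,0,0],0],[[0,0,0],[0,0,0],0],[[0,0,0.0005],[0,0,0],0],[[0,0,0],[0,0,0],0],[[0,0,0],[0,0,0],0]]'
python3 -c "
from d import *
where(get_obs())"
```

```text
t: 13.78
tcp_pos: [0.5963, 0.265, 0.0754]
orientation: [-0.019, 2.932, 0.004]
contact_force: [-0.4, -0.1, -2.6]
opening: 0.0389
finger_force: 40.0
t 13.78 bottle in bed mm [ 3.1 -2.1  1.1] turn tool deg [ 0.07 -0.01 -0.  ] force bed [-0.9 -0.1 -2.4]
t: 14.4
tcp_pos: [0.5965, 0.2648, 0.0746]
orientation: [-0.019, 2.932, 0.004]
contact_force: [-0.9, -1.6, 0.2]
opening: 0.039
finger_force: 40.0
t 14.4 bottle in bed mm [ 3.2 -2.3  0.4] turn tool deg [ 0.06 -0.01 -0.01] force bed [-0.8 -1.6  0.4]
```

```bash
python3 -m handwheel '[[[0,-0.0003,0],[0,0,0],0],[[0,0,0.0003],[0,0,0],0],[[0,0,0],[0,0,0],0],[[0,0,0],[0,0,0],0],[[0,0,0],[0,0,0],0]]'
python3 -c "
from d import *
o=get_obs();where(o);print(o['ft_torque'].round(2))"
python3 -m handwheel '[[[0,0,0.0003],[0,0,0],0],[[0,0,0],[0,0,0],0],[[0,0,0],[0,0,0],0],[[0,0,0],[0,0,0],0],[[0,0,0],[0,0,0],0]]'
python3 -c "
from d import *
o=get_obs();where(o);print(o['ft_torque'].round(2))"
```

```text
t: 15.02
tcp_pos: [0.5967, 0.2646, 0.0744]
orientation: [-0.019, 2.932, 0.004]
contact_force: [-2.2, -1.8, 3.4]
opening: 0.0394
finger_force: 40.0
t 15.03 bottle in bed mm [ 3.3 -2.5  0.1] turn tool deg [ 0.07  0.01 -0.01] force bed [-1.4 -1.7  3.8]
[-0.28  0.5  -0.03]
t: 15.65
tcp_pos: [0.5967, 0.2646, 0.0744]
orientation: [-0.019, 2.932, 0.004]
contact_force: [-3.8, -1.9, 5.7]
opening: 0.0393
finger_force: 40.0
t 15.65 bottle in bed mm [ 3.3 -2.6  0.1] turn tool deg [ 0.07  0.01 -0.01] force bed [-2.5 -1.9  6.3]
[-0.34  0.6  -0.04]
```

```bash
python3 -m handwheel '[[[0.0002,-0.0002,0],[0,0,0],0],[[0,0,0.0002],[0,0,0],0],[[0,0,0.0002],[0,0,0],0],[[0,0,0],[0,0,0],0],[[0,0,0],[0,0,0],0]]'
python3 -c "
from d import *
o=get_obs();where(o);print(o['ft_torque'].round(2))"
python3 -m handwheel '[[[0,0,0.0002],[0,0,0],0],[[0,0,0],[0,0,0],0],[[0,0,0],[0,0,0],0],[[0,0,0],[0,0,0],0],[[0,0,0],[0,0,0],0]]'
python3 -c "
from d import *
o=get_obs();where(o);print(o['ft_torque'].round(2))"
```

```text
t: 16.27
tcp_pos: [0.5968, 0.2644, 0.0742]
orientation: [-0.019, 2.931, 0.004]
contact_force: [-3.7, -2.3, 6.6]
opening: 0.0389
finger_force: 40.0
t 16.27 bottle in bed mm [ 3.4 -2.7 -0.2] turn tool deg [ 0.08  0.04 -0.02] force bed [-2.2 -2.2  7.2]
[-0.4   0.54 -0.08]
t: 16.9
tcp_pos: [0.5968, 0.2644, 0.0742]
orientation: [-0.019, 2.932, 0.004]
contact_force: [-2.8, -2.1, 7.2]
opening: 0.0391
finger_force: 40.0
t 16.9 bottle in bed mm [ 3.3 -2.7 -0.2] turn tool deg [ 0.07  0.03 -0.02] force bed [-1.3 -2.1  7.7]
[-0.39  0.6  -0.09]
```

```bash
python3 -m handwheel '[[[0,-0.0003,0],[0,0,0],0],[[0,-0.0003,0],[0,0,0],0],[[0,0,0],[0,0,0],0],[[0,0,0],[0,0,0],0],[[0,0,0],[0,0,0],0]]'
python3 -c "
from d import *
o=get_obs();where(o);print(o['ft_torque'].round(2))"
```

```text
t: 17.52
tcp_pos: [0.5968, 0.2643, 0.0742]
orientation: [-0.019, 2.931, 0.005]
contact_force: [-3.9, -1.3, 7.3]
opening: 0.0393
finger_force: 40.0
t 17.52 bottle in bed mm [ 3.4 -2.8 -0.2] turn tool deg [ 0.12  0.05 -0.02] force bed [-2.3 -1.3  7.9]
[-0.25  0.61 -0.07]
```

```bash
python3 -m handwheel '[[[0,-0.0004,0.0003],[0,0,0],0],[[0,-0.0004,0.0003],[0,0,0],0],[[0,0,0],[0,0,0],0],[[0,0,0],[0,0,0],0],[[0,0,0],[0,0,0],0]]'
python3 -c "
from d import *
o=get_obs();where(o);print(o['ft_torque'].round(2))"
```

```text
t: 18.15
tcp_pos: [0.5969, 0.2643, 0.074]
orientation: [-0.019, 2.931, 0.007]
contact_force: [-4.8, -1.1, 9.3]
opening: 0.0393
finger_force: 40.0
t 18.15 bottle in bed mm [ 3.4 -2.9 -0.3] turn tool deg [ 0.19  0.07 -0.01] force bed [-2.8 -1.  10.1]
[-0.12  0.79 -0.14]
```

```bash
cat >> d.py <<'E'
def con(o):
    # contact line of action: moment about the bottle middle (sensor taken 0.18 m up the tool), Nm in bed axes
    M=R.from_rotvec(o["orientation"]).as_matrix();F=o["contact_force"]
    for L in(.12,.16,.2): print(L,"moment bed",(RB.T@(o["ft_torque"]-np.cross(M@[0,0,L],F))).round(2),end=" ")
    print()
E
python3 -c "
from d import *
o=get_obs();con(o)"
for i in 1; do python3 -m handwheel '[[[0,0,0],[0,0.3,0],0],[[0,0,0],[0,0,0],0],[[0,0,0],[0,0,0],0],[[0,0,0],[0,0,0],0],[[0,0,0],[0,0,0],0]]'; done
python3 -c "
from d import *
o=get_obs();where(o);con(o)"
python3 -m handwheel '[[[0,0,0],[0,0.4,0],0],[[0,0,0],[0,0,0],0],[[0,0,0],[0,0,0],0],[[0,0,0],[0,0,0],0],[[0,0,0],[0,0,0],0]]'
python3 -c "
from d import *
o=get_obs();where(o);con(o)"
```

```text
0.12 moment bed [-0.02  0.46 -0.12] 0.16 moment bed [ 0.02  0.35 -0.12] 0.2 moment bed [ 0.06  0.24 -0.12] 
t: 18.77
tcp_pos: [0.5968, 0.2642, 0.074]
orientation: [-0.019, 2.936, 0.007]
contact_force: [-4.1, -0.9, 8.6]
opening: 0.0392
finger_force: 40.0
t 18.77 bottle in bed mm [ 3.4 -2.9 -0.3] turn tool deg [ 0.18 -0.24 -0.02] force bed [-2.3 -0.8  9.3]
0.12 moment bed [-0.04  0.46 -0.15] 0.16 moment bed [-0.01  0.37 -0.16] 0.2 moment bed [ 0.02  0.27 -0.16] 
t: 19.4
tcp_pos: [0.5967, 0.2642, 0.074]
orientation: [-0.019, 2.944, 0.007]
contact_force: [-5.7, -1.1, 8.0]
opening: 0.0391
finger_force: 40.0
t 19.4 bottle in bed mm [ 3.5 -2.9 -0.3] turn tool deg [ 0.18 -0.65 -0.03] force bed [-3.9 -1.   9.1]
0.12 moment bed [-0.09  0.29 -0.13] 0.16 moment bed [-0.05  0.13 -0.13] 0.2 moment bed [-0.01 -0.03 -0.14]
```

```bash
python3 -m handwheel '[[[0.0006,0,0],[0,0,0],0],[[0,-0.0003,0.0003],[0,0,0],0],[[0,0,0.0003],[0,0,0],0],[[0,0,0],[0,0,0],0],[[0,0,0],[0,0,0],0]]' 30
python3 -c "
from d import *
o=get_obs();where(o);con(o)"
python3 -m handwheel '[[[0.0004,0,0],[0,0,0],0],[[0,-0.0002,0.0003],[0,0,0],0],[[0,0,0.0003],[0,0,0],0],[[0,0,0],[0,0,0],0],[[0,0,0],[0,0,0],0]]'
python3 -c "
from d import *
o=get_obs();where(o);con(o)"
```

```text
t: 20.02
tcp_pos: [0.5967, 0.2642, 0.074]
orientation: [-0.019, 2.942, 0.008]
contact_force: [-5.1, -1.4, 11.7]
opening: 0.039
finger_force: 30.0
t 20.02 bottle in bed mm [ 3.4 -3.  -0.3] turn tool deg [ 0.22 -0.58 -0.03] force bed [-2.6 -1.3 12.5]
0.12 moment bed [-0.07  0.41 -0.1 ] 0.16 moment bed [-0.02  0.3  -0.1 ] 0.2 moment bed [ 0.03  0.19 -0.1 ] 
t: 20.65
tcp_pos: [0.5967, 0.2642, 0.0739]
orientation: [-0.019, 2.941, 0.008]
contact_force: [-5.7, -1.7, 14.2]
opening: 0.0391
finger_force: 30.0
t 20.65 bottle in bed mm [ 3.4 -2.9 -0.4] turn tool deg [ 0.24 -0.53 -0.03] force bed [-2.7 -1.6 15. ]
0.12 moment bed [-0.02  0.49 -0.14] 0.16 moment bed [ 0.05  0.38 -0.14] 0.2 moment bed [ 0.11  0.27 -0.14]
```

```bash
python3 - <<'E'
from d import *
o=get_obs();im=capture("wrist");where(o)
s=capture("scene")
a=cv2.resize(im[130:250,220:400,::-1],(540,360),interpolation=cv2.INTER_CUBIC)
ext=trace("scene","cradle");print([(r["p"],r["extent"]) for r in ext[:1]])
b=cv2.resize(s[230:350,370:460,::-1],(270,360),interpolation=cv2.INTER_CUBIC)
cv2.imwrite("pics/w7.png",np.hstack([a,b[:,:260]]))
for y in range(172,200):print(y,im[y,300:310].mean(0).round().astype(int),end="; ")
E
```

```text
t 20.65 bottle in bed mm [ 3.4 -2.9 -0.4] turn tool deg [ 0.24 -0.53 -0.03] force bed [-2.7 -1.6 15. ]
[(0.9, [389.7, 269.8, 63.6, 59.5])]
172 [178 178 173]; 173 [164 164 159]; 174 [144 145 140]; 175 [130 131 127]; 176 [127 127 122]; 177 [121 119 114]; 178 [107 103  97]; 179 [89 85 77]; 180 [81 79 74]; 181 [81 80 77]; 182 [82 82 79]; 183 [81 80 78]; 184 [81 81 78]; 185 [81 81 79]; 186 [81 80 78]; 187 [81 80 78]; 188 [80 80 78]; 189 [87 87 83]; 190 [100 100  98]; 191 [120 120 116]; 192 [131 131 127]; 193 [137 136 132]; 194 [134 134 130]; 195 [130 130 126]; 196 [122 122 119]; 197 [121 119 116]; 198 [119 119 115]; 199 [120 120 116];
```

View pics/w7.png

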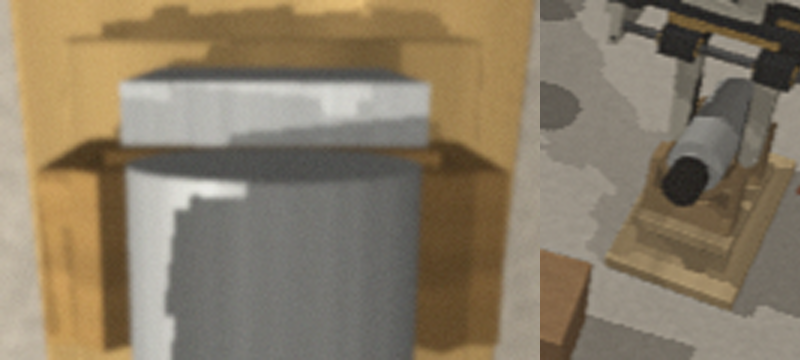

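The wrist crop shows the base about 3 mm from the stop, centred and sunk between both faces. The scene view shows the bottle lying along the V, cap at the raised end. The moment suggests the base block carries more than the far one, so I'll balance the pitch slightly.

```bash
python3 -m handwheel '[[[0,-0.0003,0],[0,0.3,0],0],[[0,-0.0003,0],[0,0.3,0],0],[[0,0,0],[0,0,0],0],[[0,0,0],[0,0,0],0],[[0,0,0],[0,0,0],0]]'
python3 -c "
from d import *
o=get_obs();where(o);con(o)"
```

```text
t: 21.42
tcp_pos: [0.5965, 0.2642, 0.0739]
orientation: [-0.02, 2.952, 0.009]
contact_force: [-7.3, 0.0, 13.2]
opening: 0.0393
finger_force: 30.0
t 21.43 bottle in bed mm [ 3.4 -3.  -0.4] turn tool deg [ 0.29 -1.14 -0.01] force bed [-4.4  0.1 14.4]
0.12 moment bed [-0.06  0.28 -0.13] 0.16 moment bed [-0.06  0.1  -0.14] 0.2 moment bed [-0.07 -0.09 -0.14]
```

```bash
python3 -m handwheel '[[[0.0004,0,0],[0,0,0],0],[[0.0004,0,0],[0,0,0],0],[[0.0004,0,0],[0,0,0],0],[[0,0,0],[0,0,0],0],[[0,0,0],[0,0,0],0]]'
python3 -c "
from d import *
o=get_obs();where(o);con(o)"
```

```text
t: 22.05
tcp_pos: [0.5966, 0.2643, 0.0739]
orientation: [-0.02, 2.95, 0.01]
contact_force: [-3.9, 0.2, 12.0]
opening: 0.0392
finger_force: 30.0
t 22.05 bottle in bed mm [ 3.4 -3.  -0.4] turn tool deg [ 0.31 -1.01 -0.02] force bed [-1.3  0.2 12.6]
0.12 moment bed [-0.08  0.26 -0.12] 0.16 moment bed [-0.09  0.2  -0.12] 0.2 moment bed [-0.1   0.14 -0.12]
```

```bash
python3 -m handwheel '[[[0.0003,0,0.0002],[0,0.2,0],0],[[0,0,0.0003],[0,0,0],0],[[0,0,0],[0,0,0],0],[[0,0,0],[0,0,0],0],[[0,0,0],[0,0,0],0]]'
python3 -c "
from d import *
o=get_obs();where(o);con(o)"
python3 -m handwheel '[[[0,0,0],[0,0,0],0],[[0,0,0],[0,0,0],0],[[0,0,0],[0,0,0],0],[[0,0,0],[0,0,0],0],[[0,0,0],[0,0,0],0]]'
python3 -c "
from d import *
o=get_obs();where(o);con(o)"
```

```text
t: 22.68
tcp_pos: [0.5965, 0.2642, 0.0739]
orientation: [-0.019, 2.953, 0.01]
contact_force: [-5.3, -1.5, 14.4]
opening: 0.0392
finger_force: 30.0
t 22.68 bottle in bed mm [ 3.4 -3.  -0.4] turn tool deg [ 0.32 -1.18 -0.03] force bed [-2.2 -1.4 15.2]
0.12 moment bed [ 0.01  0.21 -0.13] 0.16 moment bed [ 0.07  0.11 -0.13] 0.2 moment bed [ 0.12  0.01 -0.13] 
t: 23.3
tcp_pos: [0.5965, 0.2643, 0.0739]
orientation: [-0.019, 2.953, 0.01]
contact_force: [-5.7, -1.2, 14.9]
opening: 0.0393
finger_force: 30.0
t 23.3 bottle in bed mm [ 3.4 -2.9 -0.4] turn tool deg [ 0.32 -1.18 -0.02] force bed [-2.5 -1.1 15.7]
0.12 moment bed [-0.04  0.19 -0.21] 0.16 moment bed [-0.    0.08 -0.21] 0.2 moment bed [ 0.04 -0.03 -0.21]
```

The press is steady at about 15 N, balanced on both faces and along the bed. Handing in.

```bash
python3 -c "
from workcell import *
print(finish_job())"
```

```text
the job is handed in; nothing more can be done
None
```

The long bottle lies in the cradle, base about 3 mm from the stop and cap at the raised end; I handed the job in with it still gripped and pressed into the V at about 15 N (even bearing on both V blocks was judged from the measured forces, not seen directly).

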